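Pull the empty food pan out from under the pass shelf with the pan puller

TASK

Two clear food pans stand back under the pass shelf. Take the pan puller, drop its hook inside the empty pan (the one without bottles in it) behind its front wall, and drag the pan forward along the table, without lifting it or touching it with the gripper, until it stands inside the four tape corners. Then lay the puller back down on the open table the way it lay, clear of the pans, and leave the pan with the bottles standing where it is.

Things in the scene. Friction and masses are not known exactly. Their poses are not given: they have to be found in the camera images.
- empty_pan: clear plastic food pan, empty but for flat orange sauce stains, loose, 0.16 kg. Rim 162 (x) x 176 (y) mm, 100 high; flange sticks out 9 mm at z 96-100; walls 12 mm, inside reaches 60 (x), 67 (y) mm from the centre; floor 3. Origin: centre of underside, z up; front wall (robot side) at x -60 to -72 mm. Starts under the shelf, to the right of the other pan; friction about 0.6
- filled_pan: clear plastic food pan of the same kind, 162 (x) x 176 (y) x 100 mm, with two squeeze bottles (about 190 mm high) standing in it, farther left under the shelf, beside a small black sachet caddy; loose; not to be disturbed. Origin: centre of its underside, z up
- puller: loose pan puller, 200x46x73 mm, 0.22 kg: wooden handle, thin arched steel neck, flat down-turned steel hook; rests on handle and hook edge. Origin: underside of handle; own x points to the hook, z up. Handle x -60..50 mm, 22 wide, 30 high. Neck: 8 mm bar, rises from x 67 to 90; level x 100-140, underside 65 mm up. Hook: upright plate at x 140, 4 mm thick, 46 wide, from z 0 to the neck
- hook_tip (a point): middle of the lower edge of the puller's hook: own x = 140 mm, y = 0, z = 0 of the puller
- tape_corners: four L-shaped corners of pale masking tape stuck flat on the table, marking a place 212 (x) x 232 (y) mm inside, in front of the empty pan. Origin: centre of the place at table height; x, y along its sides. A folded towel 14 mm thick lies fixed on the table nearer the robot and may cover one corner
- shelf_edge (a point): a point on the lower front edge of the fixed pass shelf, which runs along y above the pans: front at x = 0.712, underside 340 mm above the table, and back over the wall. The table's upstand behind the pans is at x = 0.888

How it is judged:
On the way:
1. the puller's hook is inside the empty pan, below its rim (x of hook_tip in the frame of empty_pan between -0.07 and 0.07 m and y of hook_tip in the frame of empty_pan between -0.075 and 0.075 m and z of hook_tip in the frame of empty_pan below 0.09 m), for 0.1 s.
At the end, for the whole second after the job is handed in: Empty pan flat and still inside the tape corners (centre within 35 mm along each side, turned under 0.4 rad); puller released, lying hook down (tilt under 0.25 rad) and still, touching no pan, hook tip over 100 mm from the empty pan's centre; pan with bottles within 30 mm of its start (x of empty_pan in the frame of tape_corners between -0.035 and 0.035 m and y of empty_pan in the frame of tape_corners between -0.035 and 0.035 m and angle between the x axis of empty_pan and the x axis of tape_corners, either way round below 0.4 rad and height (world z) of empty_pan below 0.01 m and angle between empty_pan's own z axis and vertical below 0.08 rad and linear speed of each of empty_pan, puller below 0.02 m/s and height (world z) of puller between -0.01 and 0.025 m and angle between puller's own z axis and vertical below 0.25 rad and contact force between puller and empty_pan below 0.05 N and contact force between puller and filled_pan below 0.05 N and horizontal distance between hook_tip and empty_pan above 0.1 m and distance of filled_pan from where it was at the start of the episode below 0.03 m).
It fails at once if the gripper or arm touches the empty pan (contact force between any of the fingers, the arm and empty_pan above 0.5 N).
It fails at once if the empty pan is lifted off the table or tipped (height (world z) of empty_pan above 0.025 m or angle between empty_pan's own z axis and vertical above 0.25 rad).
It fails at once if the pan with the bottles is shoved or tipped (distance of filled_pan from where it was at the start of the episode above 0.03 m or angle between filled_pan's own z axis and vertical above 0.15 rad).
It also fails if it takes over 61 s, if anything falls off the work surface, if the arm or the gripper's body presses on something with over 40 N, if the wrist force passes 120 N, or if a joint passes its speed limit or range.

ROBOT

A 7-joint arm with a two-finger parallel gripper is mounted at the origin on a cart in front of the work surface, level with it; the furniture and walls round the work are solid. World frame = base frame: x ahead of the robot, y to its left, z up, the work surface at z = 0. Lengths are in m, angles in rad, forces in N, time in s.
With the tool pointing down it reaches from about 0.425 to 0.925 m from the base axis. Payload 6.8 kg.
Tool frame: the origin (TCP) lies on the centre line of the jaws, within the pads' length; the fingertips stand 25 mm ahead of it and the grasp point (between the pads) lies 6 mm ahead of it; z points along the fingers, y is the line along which they close (so a half turn about z gives the same grasp; the last joint's range is limited). The gripper opens to 85 mm and grips with 20 to 120 N. Pads are 22 mm wide; open, the fingers measure 114 mm over their backs; the gripper's body (76 mm by 85 mm) begins 54 mm behind the grasp point. The pads swing forward as they close: fully open they stand 13 mm farther back than shut.
Start: joints at [-1.45, 0.477, 0.022, 1.555, -0.011, 1.109, -0.083], TCP at [0.153, 0.657, 0.256] pointing down, gripper open.
Joint ranges: [-2.96, 2.96], [-0.34, 2.1], [-1.41, 1.46], [0.24, 2.44], [-1.37, 4.51], [0.17, 1.92], [-2.96, 2.96]. Speed limits (rad/s): [2.39, 2.39, 3.14, 3.14, 3.14, 3.14, 3.14].

INTERFACE

Orientations are given as a rotation vector (axis times angle).
In Python, from bench import telemetry, grab_frame, job gives the robot as it stands.
- The arm moves only by the tool apply_moves, never from a script. Its argument "rows" is a list of rows, each a list of 2 entries, a list of its own where there are three numbers: the shift along the tool's x, y, z each as a share of 250 mm, from -1 to 1, then the turn, a rotation vector about the tool's x, y, z each as a share of pi rad, from -1 to 1. A call has 1 to 10 rows; each row is the pose to reach, as a shift and turn from the pose commanded when the call began, along the tool's axes at that moment, turning the shorter way round; what a row does not reach only later rows make up. A row lasts 1/8 s, in which the tool goes at most 62.5 mm and 10.7 degrees, less where a joint would pass 70% of its speed; a pose out of reach is approached as far as the arm can. A call with a number of a shift or a turn outside -1 to 1 is refused whole. A call with a gripper value outside its range is refused whole. "jaw" is the gripper's target within -1 to 1 (fully open at 1, half-way at 0, shut at -1), set as the call begins (left out, the last holds). The fingers move at their own pace and stop on an object; "newtons" is the grip in N (left out, the last holds). Time passes only in rows, so rows that repeat a pose let the fingers close. It gives the time, the measured TCP pose, the force, the opening and the grip force at its end, in the units of the state.
- telemetry.get_obs(): the state, without advancing time (a new reading comes with each control period).
- grab_frame(name): name is "scene" or "top" or "wrist"; returns a dict with "frame" (400x640x3 uint8, red, green, blue), "vertical_fov" (degrees; the focal length in pixels is half the picture's height over the tangent of half this angle, whatever the lens; pixels are square), "cx", "cy" (the principal point, pixels), "origin" and "attitude" of the camera in the world. Camera axes: x right, y up, looking along -z (the intrinsics and any distortion apply to the point x, -y, -z); pixel columns grow to the right and rows downward; lengths in m; the calibration is good to about 2 mm. A picture is of the moment at which its call begins. There is no depth.
- job.hand_in(): hands the job in; it is judged then, once.
The state is a dict: "clock": time; "joints": joint angles; "qvel": joint speeds; "tau": joint torques, N m; "tcp_pos": TCP position; "orientation": TCP orientation; "contact_force": force on the tool from outside, world axes, zero at the start; "moment": the same for the moment, N m; "grip_width": finger opening in m; "gripper_force": force on a finger pad.
Only numpy, scipy, OpenCV 4.12 (cv2) and the standard library are available. Lean on these libraries where they do the work, as an engineer would, in place of code of your own. Each camera call takes 0.05 s, during which the arm holds its last target. There are 200 camera calls.

## Working session

There is one attempt and no reset: what is moved stays moved. The work goes in short steps, Python scripts to look and compute and a tool call to move; the robot and the scene stay as the last step left them, time stands still between calls to the robot, and variables do not carry over. Pictures are saved under pics/ and viewed, at most 10 in all, crops included, and the job is handed in when it is done.

Besides the shell and the picture viewer there is one more tool, called after "Request:" as name(argument=value, ...), one argument or row to a line, values as JSON. apply_moves: Moves the arm, as the interface text tells. Its arguments: {"type":"object","properties":{"rows":{"type":"array"},"jaw":{"type":"number"},"newtons":{"type":"number"}},"required":["rows"]}

```bash
mkdir -p pics; ls; python3 - <<'E'
from bench import telemetry, grab_frame
import cv2,numpy as np,pickle
d={}
for n in("scene","top","wrist"):
    f=grab_frame(n); d[n]=f
    cv2.imwrite(f"pics/{n}0.png",f["frame"][:,:,::-1])
    print(n,{k:v for k,v in f.items() if k!="frame"})
pickle.dump(d,open("f0.pkl","wb"))
o=telemetry.get_obs();print(o)
E
```

```text
pics
scene {'vertical_fov': 53.097170942699606, 'cx': 319.1182066420413, 'cy': 207.60463523630276, 'origin': array([-0.06709024, -0.60901514,  1.0739366 ]), 'attitude': array([ 0.79169403, -0.34068402, -0.71327479])}
top {'vertical_fov': 50.711693030863444, 'cx': 322.0955434951852, 'cy': 202.05316917927883, 'origin': array([0.47020841, 0.06061099, 1.41166865]), 'attitude': array([ 0.06193335, -0.10360245, -1.59158713])}
wrist {'vertical_fov': 58.35334019013837, 'cx': 320.59554254038, 'cy': 194.9917811453111, 'origin': array([0.07814789, 0.67386496, 0.37266632]), 'attitude': array([-0.25845822, -0.20470809,  1.33034167])}
{'clock': 0.15, 'joints': array([-1.45009692,  0.47762994,  0.02235555,  1.55619845, -0.01153092,
        1.10930584, -0.08308134]), 'qvel': array([-5.13929029e-04, -2.58132407e-03, -4.63341579e-04, -2.96612414e-03,
       -4.25853400e-04, -6.52203472e-04, -5.31460258e-06]), 'tau': array([ 2.77345214e-03, -5.96922719e+01,  1.61009755e+00, -2.81490541e+01,
        1.26634230e-02,  6.51514769e-03,  1.79802038e-05]), 'tcp_pos': array([0.15300156, 0.65700517, 0.25554692]), 'orientation': array([-3.58580499e-01, -3.12097412e+00,  2.21666467e-03]), 'contact_force': array([ 0.78659144,  0.00653516, -1.4007059 ]), 'moment': array([0.02320717, 0.02872497, 0.08712276]), 'gripper_force': 0.0, 'grip_width': 0.08547418656724129}
```

View pics/scene0.png

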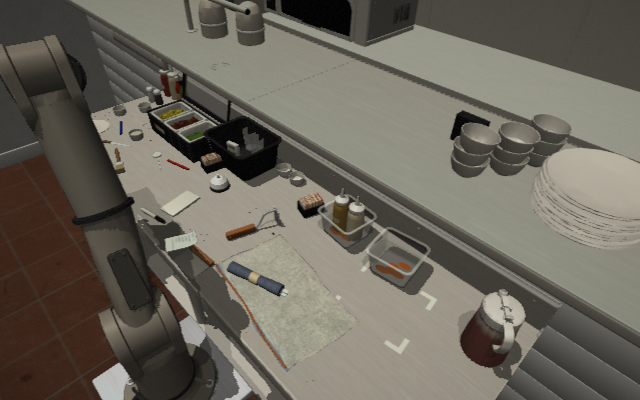

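View pics/top0.png

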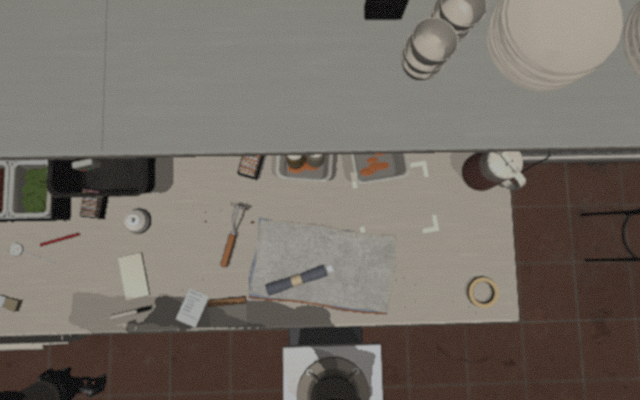

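The scene picture shows the puller, with its handle at (241,232) and hook at (277,215). The bottle pan is at (347,220), the empty pan at (398,258), and the tape at (428,298), (397,345) and (338,297). In the top view the puller handle is at (229,250), the hook at (240,207), and the tape at (420,170), (431,224), (353,180) and (362,230). Next I'll zoom in for detail.

```bash
cat > h.py <<'E'
import numpy as np,cv2
from scipy.spatial.transform import Rotation as R
def ray(f,u,v):
    F=f["frame"].shape[0]/2/np.tan(np.radians(f["vertical_fov"]/2))
    d=np.array([(u-f["cx"])/F,-(v-f["cy"])/F,-1.])
    return f["origin"],R.from_rotvec(f["attitude"]).apply(d)
def onz(f,u,v,z=0.):
    o,d=ray(f,u,v); return o+d*(z-o[2])/d[2]
def tri(f,uv,g,uw):
    a,d=ray(f,*uv);b,e=ray(g,*uw)
    s=np.linalg.lstsq(np.c_[d,-e],b-a,rcond=None)[0]
    p,q=a+s[0]*d,b+s[1]*e
    return (p+q)/2,np.linalg.norm(p-q)
def proj(f,p):
    F=f["frame"].shape[0]/2/np.tan(np.radians(f["vertical_fov"]/2))
    c=R.from_rotvec(f["attitude"]).inv().apply(np.asarray(p)-f["origin"])
    return np.array([f["cx"]-F*c[0]/c[2],f["cy"]+F*c[1]/c[2]])
E
python3 - <<'E'
import pickle,cv2,numpy as np
from h import *
d=pickle.load(open("f0.pkl","rb"))
t=d["top"]["frame"][145:275,200:450,::-1]; s=d["scene"]["frame"][180:360,210:450,::-1]
cv2.imwrite("pics/ct.png",np.clip(cv2.resize(t,None,fx=3.2,fy=3.2,interpolation=cv2.INTER_CUBIC)*1.,0,255))
cv2.imwrite("pics/cs.png",cv2.resize(s,None,fx=3.2,fy=3.2,interpolation=cv2.INTER_CUBIC))
for n,p in (("top",[(420,170),(431,224),(353,180),(362,230)]),("scene",[(428,298),(397,345),(338,297)])):
    for q in p: print(n,q,onz(d[n],*q).round(3))
print("hook",tri(d["top"],(240,207),d["scene"],(277,215)),"handle",tri(d["top"],(229,250),d["scene"],(241,232)))
E
```

```text
top (420, 170) [ 0.722 -0.315  0.   ]
top (431, 224) [ 0.537 -0.344  0.   ]
top (353, 180) [ 0.692 -0.085  0.   ]
top (362, 230) [ 0.522 -0.11   0.   ]
scene (428, 298) [ 0.738 -0.314  0.   ]
scene (397, 345) [ 0.533 -0.347  0.   ]
scene (338, 297) [ 0.528 -0.111  0.   ]
hook (array([0.60513584, 0.28871831, 0.04026571]), np.float64(0.003075587991582411)) handle (array([0.46642153, 0.33001506, 0.01376915]), np.float64(0.0013818668963413838))[ WARN:0@0.154] global loadsave.cpp:1063 imwrite_ Unsupported depth image for selected encoder is fallbacked to CV_8U.
```

View pics/ct.png

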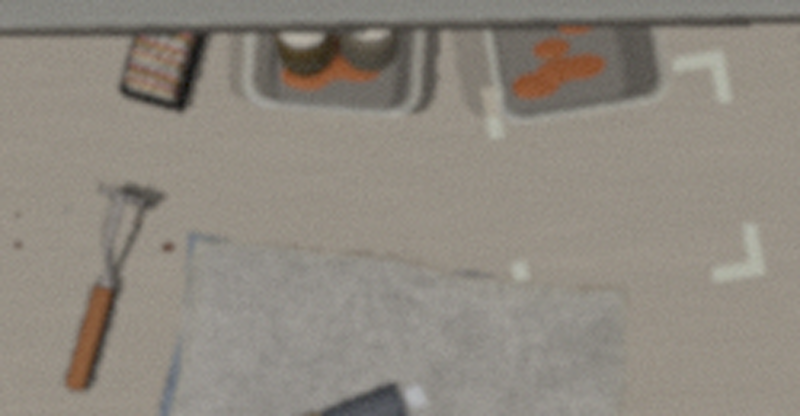

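View pics/cs.png

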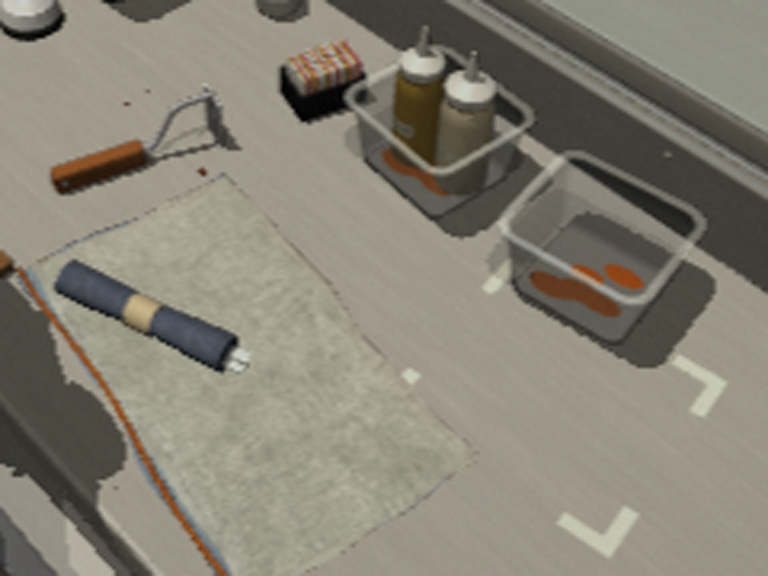

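The crops show the back-right tape corner at about top-crop (722,53) and scene-crop (725,385), and the front-right corner at (763,275) and (610,557). The pan rim corners in the scene crop are about (505,230), (575,153), (703,222) and (635,303). The puller's neck and hook have a shadow on their right.

```bash
python3 - <<'E'
import pickle
from h import *
d=pickle.load(open("f0.pkl","rb"));T,S=d["top"],d["scene"]
ct=lambda p:(200+(p[0]+.5)/3.2-.5,145+(p[1]+.5)/3.2-.5); cs=lambda p:(210+(p[0]+.5)/3.2-.5,180+(p[1]+.5)/3.2-.5)
print("tape BR outer",onz(T,*ct((724,53))),onz(S,*cs((726,384))))
print("tape FR outer",onz(T,*ct((765,275))),onz(S,*cs((609,557))))
print("BL end",onz(T,*ct((497,137))),onz(S,*cs((490,290))), "FL",onz(T,*ct((518,265))),onz(S,*cs((412,372))))
for n,p in dict(FL=(503,230),BL=(575,152),BR=(705,221),FR=(634,306)).items(): print("rim",n,onz(S,*cs(p),.1).round(3))
print("top rim front",onz(T,*ct((507,120)),.1).round(3),onz(T,*ct((660,96)),.1).round(3))
for n,p in dict(FL=(348,97),BL=(437,48),BR=(534,118),FR=(436,175)).items(): print("filled rim",n,onz(S,*cs(p),.1).round(3))
for n,f,roi in(("top",T,(215,228,240,275)),("scene",S,(222,215,262,245))):
    x0,y0,x1,y1=roi; hsv=cv2.cvtColor(f["frame"][y0:y1,x0:x1],cv2.COLOR_RGB2HSV)
    m=((hsv[...,0]<18)&(hsv[...,1]>110)&(hsv[...,2]>50)).astype(np.uint8)
    k,l,st,c=cv2.connectedComponentsWithStats(m);i=1+st[1:,4].argmax()
    pt=np.argwhere(l==i)[:,::-1]+[x0,y0]; r=cv2.minAreaRect(pt.astype(np.float32)); b=cv2.boxPoints(r)
    print(n,len(pt),r,[onz(f,*q,.03 if n=="top" else .02).round(3).tolist() for q in b], onz(f,*pt.mean(0),.022))
for n,p in dict(hooktop=(209,88),lowR=(237,152),lowL=(215,140)).items():print(n,onz(S,*cs(p),.065 if n=="hooktop" else 0.))
print("hook top view", onz(T,*ct((100,187)),.065),onz(T,*ct((160,195)),0.065),onz(T,*ct((160,195)),0.0))
E
```

```text
tape BR outer [ 0.75159732 -0.33705757  0.        ] [ 0.75297865 -0.33654837  0.        ]
tape FR outer [ 0.51385509 -0.36861733  0.        ] [ 0.51722121 -0.36942819  0.        ]
BL end [ 0.66593639 -0.09096856  0.        ] [ 0.67006209 -0.09313236  0.        ] FL [ 0.5302598  -0.10867347  0.        ] [ 0.5323779  -0.10933214  0.        ]
rim FL [ 0.67  -0.098  0.1  ]
rim BL [ 0.814 -0.077  0.1  ]
rim BR [ 0.833 -0.233  0.1  ]
rim FR [ 0.688 -0.25   0.1  ]
top rim front [ 0.669 -0.091  0.1  ] [ 0.69  -0.243  0.1  ]
filled rim FL [0.695 0.155 0.1  ]
filled rim BL [0.832 0.145 0.1  ]
filled rim BR [ 0.823 -0.012  0.1  ]
filled rim FR [0.677 0.002 0.1  ]
top 184 ((227.73854064941406, 250.37158203125), (6.034305572509766, 31.320919036865234), 16.699243545532227) [[0.42, 0.355, 0.03], [0.516, 0.326, 0.03], [0.51, 0.307, 0.03], [0.414, 0.337, 0.03]] [0.46553322 0.33289339 0.022     ]
scene 148 ((239.8918914794922, 230.14865112304688), (5.220024108886719, 29.408588409423828), 72.89727020263672) [[0.421, 0.364, 0.02], [0.524, 0.33, 0.02], [0.512, 0.305, 0.02], [0.411, 0.339, 0.02]] [0.46703704 0.33257724 0.022     ]
hooktop [0.61238704 0.30514373 0.065     ]
lowR [0.60782092 0.25266679 0.        ]
lowL [0.60176369 0.28631956 0.        ]
hook top view [0.6146643  0.31438588 0.065     ] [0.60537409 0.2548482  0.065     ] [0.61189817 0.2642235  0.        ]
```

```bash
cat >> h.py <<'E'
OFF=np.array([.130,0,-.030])   # hook tip minus TCP, puller axes
def tool(yaw,pitch=0.): return R.from_euler("ZY",[yaw,pitch])*R.from_matrix(np.diag([-1.,1,-1]))
def start():
    from bench import telemetry
    o=telemetry.get_obs(); return o["tcp_pos"],R.from_rotvec(o["orientation"])
def rel(a,tcp,yaw,pitch=0.):
    p,r=a; t=tool(yaw,pitch)
    print((r.inv().apply(np.array(tcp)-p)/.25).round(4).tolist(),((r.inv()*t).as_rotvec()/np.pi).round(4).tolist(), "tcp",np.round(tcp,3))
    return np.array(tcp),t
def relhook(a,tip,yaw,pitch=0.): return rel(a,np.array(tip)-R.from_euler("ZY",[yaw,pitch]).apply(OFF),yaw,pitch)
E
python3 - <<'E'
from h import *
a=start()
rel(a,(.48,.3275,.13),-.305); rel(a,(.48,.3275,.25),-.305)
E
```

```text
[-1.5728, -0.9863, 0.5037] [-0.0004, 0.0, 0.0243] tcp [0.48  0.328 0.13 ]
[-1.5728, -0.987, 0.0237] [-0.0004, 0.0, 0.0243] tcp [0.48  0.328 0.25 ]
```

Request:
apply_moves(
  rows=[
    [[-0.8,-0.5,0.01],[0,0,0.0243]],
    [[-0.8,-0.5,0.01],[0,0,0.0243]],
    [[-0.8,-0.5,0.01],[0,0,0.0243]],
    [[-0.8,-0.5,0.01],[0,0,0.0243]],
    [[-0.8,-0.5,0.01],[0,0,0.0243]],
    [[-0.8,-0.5,0.01],[0,0,0.0243]],
  ],
  jaw=1,
)

```text
clock: 0.9
tcp_pos: [0.3188, 0.4908, 0.2537]
orientation: [-0.477, -3.104, -0.0]
contact_force: [-1.2, 0.4, 0.5]
grip_width: 0.0853
gripper_force: 0.0
```

```bash
python3 - <<'E'
from h import *
rel(start(),(.48,.3275,.13),-.305)
E
```

```text
[-0.8113, -0.4297, 0.4942] [0.0, -0.0002, 0.0001] tcp [0.48  0.328 0.13 ]
```

Request:
apply_moves(
  rows=[
    [[-0.811,-0.43,0.3],[0,0,0]],
    [[-0.811,-0.43,0.3],[0,0,0]],
    [[-0.811,-0.43,0.3],[0,0,0]],
    [[-0.811,-0.43,0.49],[0,0,0]],
    [[-0.811,-0.43,0.49],[0,0,0]],
    [[-0.811,-0.43,0.49],[0,0,0]],
    [[-0.811,-0.43,0.49],[0,0,0]],
  ],
)

```text
clock: 1.78
tcp_pos: [0.4798, 0.3299, 0.1325]
orientation: [0.472, 3.106, 0.004]
contact_force: [0.1, -0.3, 0.3]
grip_width: 0.085
gripper_force: 0.0
```

```bash
python3 - <<'E'
from h import *
from bench import grab_frame
d={n:grab_frame(n) for n in("scene","wrist")}
import pickle; pickle.dump(d,open("f1.pkl","wb"))
im=np.hstack([d["wrist"]["frame"],cv2.resize(d["scene"]["frame"][180:280,200:300],(400,400))])
cv2.imwrite("pics/g1.png",cv2.resize(im,(800,308))[:,:,::-1])
W=d["wrist"]
print([proj(W,p).round() for p in ((.48,.3275,.03),(.604,.2885,0),(.413,.349,.03))])
print(start()[0]);rel(start(),(.48,.3275,.03),-.305)
E
```

```text
[array([317., 207.]), array([318., 341.]), array([318.,  94.])]
[0.48007345 0.32943762 0.13275793]
[-0.0018, -0.0086, 0.411] [0.0009, 0.0002, 0.001] tcp [0.48  0.328 0.03 ]
```

View pics/g1.png

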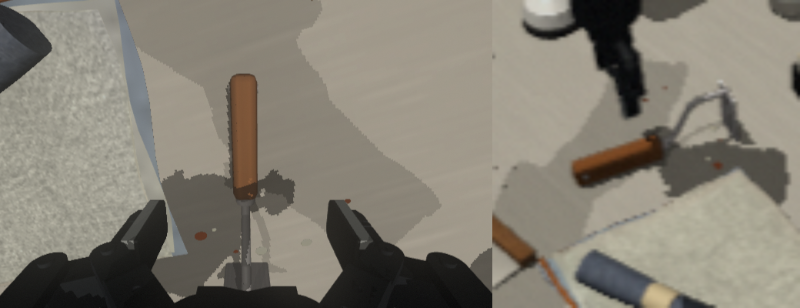

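The wrist picture shows the handle centred between the fingers: its axis runs from (316,95) to (321,257) in full-frame pixels, matching the prediction to a few pixels. Descending to grasp.

Request:
apply_moves(
  rows=[
    [[-0.001,-0.007,0.2],[0,0,0]],
    [[-0.001,-0.007,0.3],[0,0,0]],
    [[-0.001,-0.007,0.41],[0,0,0]],
    [[-0.001,-0.007,0.41],[0,0,0]],
    [[-0.001,-0.007,0.41],[0,0,0]],
    [[-0.001,-0.007,0.41],[0,0,0]],
  ],
)

```text
clock: 2.62
tcp_pos: [0.4811, 0.326, 0.0304]
orientation: [0.477, 3.103, 0.003]
contact_force: [0.7, 0.1, 0.1]
grip_width: 0.0854
gripper_force: 0.0
```

Request:
apply_moves(
  rows=[
    [[0,0,0],[0,0,0]],
    [[0,0,0],[0,0,0]],
    [[0,0,0],[0,0,0]],
    [[0,0,0],[0,0,0]],
    [[0,0,0],[0,0,0]],
    [[0,0,0],[0,0,0]],
    [[0,0,0],[0,0,0]],
    [[0,0,0],[0,0,0]],
  ],
  jaw=-1,
  newtons=80,
)

```text
clock: 3.62
tcp_pos: [0.4807, 0.3254, 0.0292]
orientation: [0.477, 3.105, 0.001]
contact_force: [-0.5, -0.3, 5.1]
grip_width: 0.0208
gripper_force: 79.1
```

```bash
python3 - <<'E'
from h import *
a=start();print(a[0],a[1].as_matrix().round(3))
b=rel(a,(.48,.3275,.18),-.305)
c=relhook(a,(.62,-.10,.14),.13,.1)
E
```

```text
[0.48069151 0.32542972 0.02922617] [[-0.954  0.3    0.001]
 [ 0.3    0.954  0.001]
 [-0.     0.001 -1.   ]]
[0.0048, 0.0076, -0.6031] [0.0003, 0.0001, -0.0001] tcp [0.48  0.328 0.18 ]
[-0.5848, -1.6682, -0.6155] [0.0072, 0.0315, -0.1384] tcp [ 0.495 -0.116  0.183]
```

Request:
apply_moves(
  rows=[
    [[0,0,-0.1],[0,0,0]],
    [[0,0,-0.25],[0,0,0]],
    [[0,0,-0.4],[0,0,0]],
    [[0,0,-0.56],[0,0,0]],
    [[0,0,-0.56],[0,0,0]],
    [[0,0,-0.56],[0,0,0]],
    [[0,0,-0.56],[0,0,0]],
  ],
)

```text
clock: 4.5
tcp_pos: [0.4793, 0.3244, 0.167]
orientation: [-0.477, -3.103, 0.004]
contact_force: [0.1, -0.6, -2.4]
grip_width: 0.0207
gripper_force: 78.7
```

```bash
python3 - <<'E'
from h import *
a=start();print(a[0])
b=rel(a,(.495,.105,.175),-.08)
c=relhook(b,(.62,-.185,.14),.13,.1)
d=relhook(c,(.64,-.195,.14),.13,.1)
E
```

```text
[0.47930819 0.32437289 0.16696286]
[-0.3234, -0.8182, -0.0303] [-0.0009, -0.0007, -0.0716] tcp [0.495 0.105 0.175]
[-0.0968, -1.2217, -0.0313] [0.0033, 0.0317, -0.0668] tcp [ 0.495 -0.201  0.183]
[-0.0738, -0.05, -0.0074] [0.0, 0.0, 0.0] tcp [ 0.515 -0.211  0.183]
```

Request:
apply_moves(
  rows=[
    [[-0.08,-0.2,-0.03],[0,0,-0.018]],
    [[-0.16,-0.4,-0.03],[0,0,-0.036]],
    [[-0.24,-0.6,-0.03],[0,0,-0.054]],
    [[-0.32,-0.82,-0.03],[0,0,-0.072]],
    [[-0.32,-0.82,-0.03],[0,0,-0.072]],
    [[-0.32,-0.82,-0.03],[0,0,-0.072]],
  ],
)

```text
clock: 5.25
tcp_pos: [0.4947, 0.1056, 0.1755]
orientation: [-0.125, -3.138, 0.0]
contact_force: [0.5, 0.4, -1.5]
grip_width: 0.0203
gripper_force: 78.9
```

```bash
python3 - <<'E'
from h import *
a=start();print(a[0])
b=relhook(a,(.615,-.08,.14),.05,.1)
c=relhook(b,(.63,-.20,.14),.13,.1)
E
```

```text
[0.49465415 0.10561132 0.17554021]
[-0.0379, -0.7671, -0.029] [0.002, 0.0314, -0.0413] tcp [ 0.489 -0.086  0.183]
[-0.0374, -0.5228, -0.0037] [0.0025, 0.0, -0.0253] tcp [ 0.505 -0.216  0.183]
```

Request:
apply_moves(
  rows=[
    [[-0.01,-0.2,-0.03],[0,0.01,-0.013]],
    [[-0.02,-0.4,-0.03],[0,0.02,-0.025]],
    [[-0.03,-0.6,-0.03],[0.001,0.03,-0.035]],
    [[-0.038,-0.767,-0.03],[0.002,0.0314,-0.0413]],
    [[-0.038,-0.767,-0.03],[0.002,0.0314,-0.0413]],
    [[-0.038,-0.767,-0.03],[0.002,0.0314,-0.0413]],
  ],
)

```text
clock: 6.0
tcp_pos: [0.4897, -0.0844, 0.1833]
orientation: [0.081, -3.041, 0.003]
contact_force: [0.0, -0.2, -1.6]
grip_width: 0.0206
gripper_force: 79.1
```

Request:
apply_moves(
  rows=[
    [[-0.01,-0.2,0],[0,0,-0.01]],
    [[-0.03,-0.4,0],[0,0,-0.02]],
    [[-0.037,-0.523,0],[0.0025,0,-0.025]],
    [[-0.037,-0.523,0],[0.0025,0,-0.025]],
    [[-0.037,-0.523,0],[0.0025,0,-0.025]],
    [[-0.037,-0.523,0],[0.0025,0,-0.025]],
  ],
)

```text
clock: 6.75
tcp_pos: [0.5057, -0.2142, 0.1827]
orientation: [0.202, -3.036, 0.008]
contact_force: [-0.2, 0.5, -1.6]
grip_width: 0.0209
gripper_force: 79.2
```

```bash
python3 - <<'E'
from h import *
from bench import grab_frame
import pickle
d={n:grab_frame(n) for n in("scene","top")}; pickle.dump(d,open("f2.pkl","wb"))
a=start();print(a[0],a[1].apply([1,0,0]))
tip=a[0]+ (a[1]*R.from_matrix(np.diag([-1.,1,-1]))).apply(OFF); print("tip",tip,[proj(d[n],tip) for n in d])
im=np.vstack([cv2.resize(d["scene"]["frame"][200:310,300:500],(800,440))])
cv2.imwrite("pics/g2.png",im[:,:,::-1])
E
```

```text
[ 0.50547708 -0.21500411  0.18280709] [-0.98647196 -0.13096256  0.09859962]
tip [ 0.63078337 -0.19834711  0.14013533] [array([384.72372826, 267.3701909 ]), array([395.13803716, 191.76667953])]
```

View pics/g2.png

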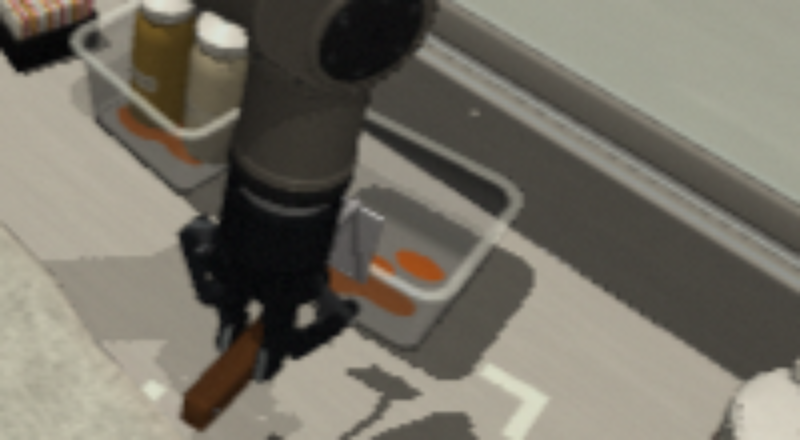

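The hook plate's lower edge is at about crop (350,275), within 3 px of the prediction, so the grasp is as planned. Next: forward over the pan, then down.

```bash
python3 - <<'E'
from h import *
a=start()
b=relhook(a,(.733,-.185,.14),.13,.1)
c=relhook(b,(.733,-.185,.042),.13,.1)
E
```

```text
[-0.4105, 0.0002, -0.0408] [0.0002, 0.0004, 0.0006] tcp [ 0.608 -0.201  0.183]
[-0.0391, -0.0, 0.39] [0.0, 0.0, 0.0] tcp [ 0.608 -0.201  0.085]
```

Request:
apply_moves(
  rows=[
    [[-0.1,0,-0.01],[0,0,0]],
    [[-0.2,0,-0.02],[0,0,0]],
    [[-0.3,0,-0.03],[0,0,0]],
    [[-0.41,0,-0.041],[0,0,0]],
    [[-0.41,0,-0.041],[0,0,0]],
    [[-0.41,0,-0.041],[0,0,0]],
    [[-0.41,0,-0.041],[0,0,0]],
  ],
)

```text
clock: 7.72
tcp_pos: [0.6064, -0.2034, 0.183]
orientation: [0.196, -3.036, 0.01]
contact_force: [-1.4, -0.5, -1.9]
grip_width: 0.0205
gripper_force: 79.2
```

Request:
apply_moves(
  rows=[
    [[-0.005,0,0.05],[0,0,0]],
    [[-0.01,0,0.1],[0,0,0]],
    [[-0.015,0,0.15],[0,0,0]],
    [[-0.02,0,0.2],[0,0,0]],
    [[-0.02,0,0.2],[0,0,0]],
    [[-0.02,0,0.2],[0,0,0]],
  ],
)

```text
clock: 8.48
tcp_pos: [0.6077, -0.2032, 0.1329]
orientation: [0.197, -3.037, 0.01]
contact_force: [0.8, -0.6, -2.5]
grip_width: 0.0205
gripper_force: 79.2
```

```bash
python3 - <<'E'
from h import *
from bench import grab_frame
import pickle
d={n:grab_frame(n) for n in("scene","top")}; pickle.dump(d,open("f3.pkl","wb"))
a=start()
tip=a[0]+ (a[1]*R.from_matrix(np.diag([-1.,1,-1]))).apply(OFF); print("tip",tip,[proj(d[n],tip) for n in d])
im=np.hstack([cv2.resize(d["scene"]["frame"][200:310,340:450],(400,400)),cv2.resize(d["top"]["frame"][140:250,330:440],(400,400))])
cv2.imwrite("pics/g3.png",im[:,:,::-1])
b=relhook(a,(.733,-.185,.042),.13,.1)
E
```

```text
tip [ 0.73320464 -0.18695692  0.0907482 ] [array([399.96753911, 258.4623011 ]), array([387.19395649, 162.02893234])]
[-0.0195, 0.0078, 0.1929] [-0.0001, 0.0007, -0.0001] tcp [ 0.608 -0.201  0.085]
```

View pics/g3.png

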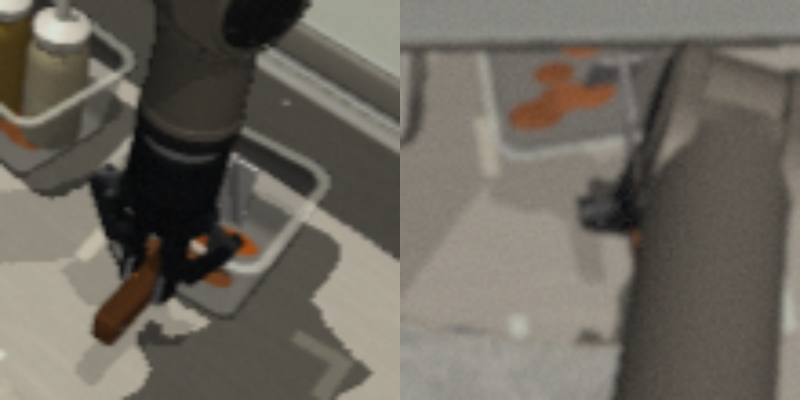

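The scene view shows the plate inside the rim. In the top view the neck crosses the front rim at crop (630,150), with the hook about 65 mm behind it, as planned. Continuing down.

Request:
apply_moves(
  rows=[
    [[-0.005,0,0.05],[0,0,0]],
    [[-0.01,0.004,0.1],[0,0,0]],
    [[-0.015,0.004,0.15],[0,0,0]],
    [[-0.02,0.008,0.193],[0,0,0]],
    [[-0.02,0.008,0.193],[0,0,0]],
    [[-0.02,0.008,0.193],[0,0,0]],
  ],
)

```text
clock: 9.32
tcp_pos: [0.6073, -0.201, 0.0839]
orientation: [0.197, -3.036, 0.009]
contact_force: [-0.7, -0.1, -1.8]
grip_width: 0.0208
gripper_force: 79.7
```

```bash
python3 - <<'E'
from h import *
a=start(); print(a[0])
b=relhook(a,(.699,-.189,.042),.13,.1)
# drag
c=relhook(b,(.699-.1375,-.189-.063,.042),.13,.1)
E
```

```text
[ 0.60728171 -0.20098934  0.08387798]
[0.1351, -0.0, 0.0096] [0.0001, 0.0003, -0.0] tcp [ 0.574 -0.205  0.085]
[0.5751, -0.1786, 0.0577] [0.0, 0.0, 0.0] tcp [ 0.436 -0.268  0.085]
```

Request:
apply_moves(
  rows=[
    [[0.035,0,0.002],[0,0,0]],
    [[0.07,0,0.005],[0,0,0]],
    [[0.1,0,0.008],[0,0,0]],
    [[0.13,0,0.01],[0,0,0]],
    [[0.16,-0.01,0.013],[0,0,0]],
    [[0.19,-0.02,0.016],[0,0,0]],
    [[0.23,-0.032,0.02],[0,0,0]],
    [[0.27,-0.045,0.024],[0,0,0]],
    [[0.31,-0.06,0.028],[0,0,0]],
    [[0.35,-0.075,0.033],[0,0,0]],
  ],
)

```text
clock: 10.58
tcp_pos: [0.5221, -0.2315, 0.0847]
orientation: [0.197, -3.037, 0.01]
contact_force: [1.6, 1.0, -2.0]
grip_width: 0.0207
gripper_force: 79.7
```

```bash
python3 - <<'E'
from h import *
from bench import grab_frame
import pickle
d={n:grab_frame(n) for n in("scene","top")}; pickle.dump(d,open("f4.pkl","wb"))
a=start();print(a[0])
c=relhook(a,(.699-.1375,-.189-.063,.042),.13,.1)
im=np.hstack([cv2.resize(d["scene"]["frame"][220:330,340:450],(400,400)),cv2.resize(d["top"]["frame"][140:250,330:440],(400,400))])
cv2.imwrite("pics/g4.png",im[:,:,::-1])
E
```

```text
[ 0.52082238 -0.23223249  0.08456625]
[0.3524, -0.1003, 0.0345] [0.0001, -0.0001, -0.0007] tcp [ 0.436 -0.268  0.085]
```

View pics/g4.png

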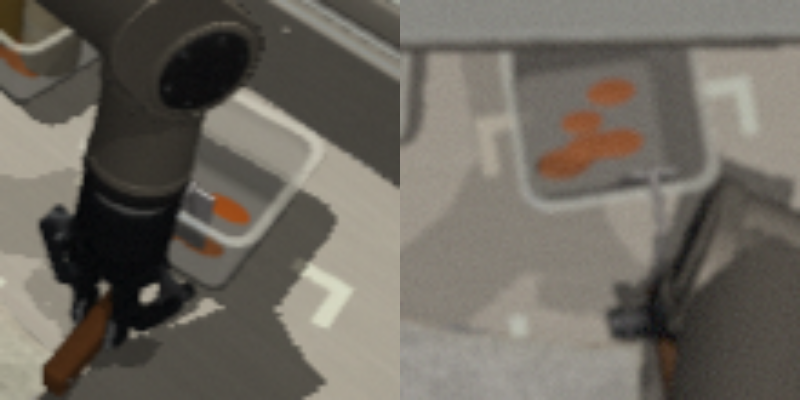

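The top view shows the pan following, with its front rim from crop (525,207) to (715,180) and the hook against the front wall. I'll compute what remains.

```bash
python3 - <<'E'
import pickle
from h import *
T=pickle.load(open("f4.pkl","rb"))["top"]
q=[onz(T,330+u*110/400,140+v*110/400,.1) for u,v in((525,207),(715,180))];print(q)
e=q[0]-q[1];y=np.arctan2(-e[0],e[1]);c=(q[0]+q[1])/2+.081*np.array([np.cos(y),np.sin(y),0]);print("yaw",y,"c",c)
ct=np.array([.6165,-.225]);ty=.135
D=ct-c[:2];print("remaining world",D)
a=start()
relhook(a,(R.from_euler("Z",0).apply(a[0]+(a[1]*R.from_matrix(np.diag([-1.,1,-1]))).apply(OFF))+[D[0],D[1],0]),.13,.1)
E
```

```text
[array([ 0.61426862, -0.45729286,  0.1       ]), array([ 0.63448987, -0.62622861,  0.1       ])]
yaw 0.11913103416185788 c [ 0.70480514 -0.53213393  0.1       ]
remaining world [-0.08830514  0.30713393]
[0.1928, 1.2624, 0.0196] [0.0001, -0.0001, -0.0007] tcp [0.433 0.075 0.085]
```

The u values need the 400 px panel offset removed.

```bash
cat > m.py <<'E'
from h import *
def pan(T,u0,v0,k,pts):
    q=[onz(T,u0+u/k,v0+v/k,.1) for u,v in pts]
    e=q[0]-q[1];y=np.arctan2(-e[0],e[1]);c=(q[0]+q[1])/2+.081*np.array([np.cos(y),np.sin(y),0])
    D=np.array([.6165,-.225])-c[:2];print("yaw",y,"c",c,"remaining world",D,"in tape axes",R.from_euler("Z",-.135).apply([*D,0])[:2])
    return D
E
python3 - <<'E'
import pickle
from m import *
D=pan(pickle.load(open("f4.pkl","rb"))["top"],330,140,400/110,((125,207),(315,180)))
a=start()
relhook(a,a[0]+(a[1]*R.from_matrix(np.diag([-1.,1,-1]))).apply(OFF)+[D[0],D[1],0],.13,.1)
E
```

```text
yaw 0.12059781031569328 c [ 0.71200691 -0.18213382  0.1       ] remaining world [-0.09550691 -0.04286618] in tape axes [-0.1004073  -0.02962185]
[0.3988, -0.1225, 0.0404] [0.0001, -0.0001, -0.0007] tcp [ 0.425 -0.275  0.085]
```

Request:
apply_moves(
  rows=[
    [[0.04,-0.013,0.004],[0,0,0]],
    [[0.08,-0.026,0.008],[0,0,0]],
    [[0.12,-0.039,0.012],[0,0,0]],
    [[0.16,-0.052,0.016],[0,0,0]],
    [[0.2,-0.065,0.02],[0,0,0]],
    [[0.24,-0.078,0.024],[0,0,0]],
    [[0.28,-0.09,0.028],[0,0,0]],
    [[0.32,-0.105,0.032],[0,0,0]],
    [[0.36,-0.115,0.036],[0,0,0]],
    [[0.38,-0.122,0.039],[0,0,0]],
  ],
)

```text
clock: 11.92
tcp_pos: [0.4312, -0.274, 0.0843]
orientation: [0.196, -3.037, 0.01]
contact_force: [0.6, 0.7, -1.5]
grip_width: 0.0204
gripper_force: 79.7
```

Request:
apply_moves(
  rows=[
    [[0.0,0,0],[0,0,0]],
    [[0,0,0],[0,0,0]],
  ],
)

```text
clock: 12.18
tcp_pos: [0.4319, -0.2736, 0.0842]
orientation: [0.198, -3.036, 0.009]
contact_force: [-0.0, 0.1, -2.4]
grip_width: 0.0204
gripper_force: 79.6
```

```bash
python3 - <<'E'
from h import *
from bench import grab_frame
import pickle
d={n:grab_frame(n) for n in("scene","top")}; pickle.dump(d,open("f5.pkl","wb"))
print(start()[0])
im=np.hstack([cv2.resize(d["scene"]["frame"][230:360,320:450],(400,400)),cv2.resize(d["top"]["frame"][150:250,340:440],(400,400))])
cv2.imwrite("pics/g5.png",im[:,:,::-1])
E
```

```text
[ 0.43203445 -0.27351355  0.08418786]
```

View pics/g5.png

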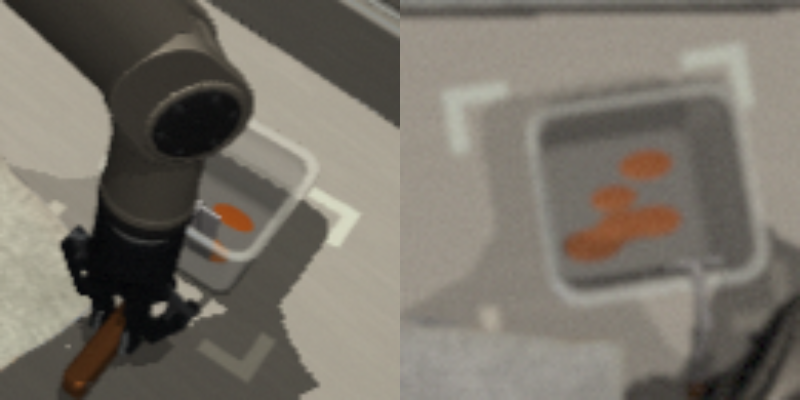

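The top view shows the pan between the tape corners, with rim corners at about crop (558,302), (768,268), (533,112) and (730,88).

```bash
python3 - <<'E'
import pickle
from m import *
T=pickle.load(open("f5.pkl","rb"))["top"]
D=pan(T,340,150,4,((158,304),(368,270)))
print(np.mean([onz(T,340+u/4,150+v/4,.1) for u,v in((158,302),(368,268),(133,112),(330,88))],0))
print("tape BL,BR outer",onz(T,340+43/4,150+92/4),onz(T,340+346/4,150+44/4))
E
```

```text
yaw 0.13686481146948945 c [ 0.62099137 -0.22503862  0.1       ] remaining world [-4.49136701e-03  3.86246056e-05] in tape axes [-0.0044453   0.00064277]
[ 0.61571003 -0.22690169  0.1       ]
tape BL,BR outer [ 0.71578438 -0.07820313  0.        ] [ 0.75231893 -0.33914008  0.        ]
```

The pan is centred to within 5 mm. Now free the hook, lift it out and carry the puller back.

Request:
apply_moves(
  rows=[
    [[-0.03,0,-0.003],[0,0,0]],
    [[-0.06,0,-0.006],[0,0,0]],
    [[-0.055,0,-0.056],[0,0,0]],
    [[-0.05,0,-0.11],[0,0,0]],
    [[-0.04,0,-0.2],[0,0,0]],
    [[-0.03,0,-0.3],[0,0,0]],
    [[-0.02,0,-0.4],[0,0,0]],
    [[-0.02,0,-0.42],[0,0,0]],
    [[-0.02,0,-0.42],[0,0,0]],
  ],
)

```text
clock: 13.4
tcp_pos: [0.447, -0.2716, 0.1885]
orientation: [0.197, -3.037, 0.01]
contact_force: [-0.2, -0.7, -2.9]
grip_width: 0.0211
gripper_force: 79.6
```

```bash
python3 - <<'E'
from h import *
a=start();print(a[0])
b=rel(a,(.44,-.07,.2),.08,0)
b=rel(b,(.48,.15,.19),-.1,0)
b=rel(b,(.4805,.3255,.13),-.305,0)
E
```

```text
[ 0.44699608 -0.27163071  0.18846831]
[-0.0718, 0.8034, -0.0535] [-0.0008, -0.0312, 0.0158] tcp [ 0.44 -0.07  0.2 ]
[-0.2298, 0.8644, 0.04] [0.0, 0.0, 0.0573] tcp [0.48 0.15 0.19]
[0.0681, 0.6987, 0.24] [0.0, 0.0, 0.0653] tcp [0.48  0.326 0.13 ]
```

Request:
apply_moves(
  rows=[
    [[-0.02,0.2,-0.053],[0,-0.008,0.004]],
    [[-0.04,0.4,-0.053],[0,-0.016,0.008]],
    [[-0.06,0.6,-0.053],[0,-0.024,0.012]],
    [[-0.072,0.8,-0.053],[0,-0.0312,0.0158]],
    [[-0.072,0.8,-0.053],[0,-0.0312,0.0158]],
    [[-0.072,0.8,-0.053],[0,-0.0312,0.0158]],
  ],
)

```text
clock: 14.15
tcp_pos: [0.4398, -0.0713, 0.1991]
orientation: [0.126, -3.137, 0.004]
contact_force: [-0.6, -0.3, -1.7]
grip_width: 0.0208
gripper_force: 79.8
```

Request:
apply_moves(
  rows=[
    [[-0.05,0.2,0.01],[0,0,0.014]],
    [[-0.1,0.4,0.02],[0,0,0.028]],
    [[-0.17,0.65,0.03],[0,0,0.043]],
    [[-0.23,0.865,0.04],[0,0,0.0573]],
    [[-0.23,0.865,0.04],[0,0,0.0573]],
    [[-0.23,0.865,0.04],[0,0,0.0573]],
  ],
)

```text
clock: 14.9
tcp_pos: [0.4805, 0.1475, 0.1885]
orientation: [-0.159, -3.136, 0.006]
contact_force: [-0.2, -0.8, -2.9]
grip_width: 0.0208
gripper_force: 79.7
```

Request:
apply_moves(
  rows=[
    [[0.02,0.2,0.05],[0,0,0.02]],
    [[0.04,0.4,0.1],[0,0,0.04]],
    [[0.068,0.6,0.18],[0,0,0.055]],
    [[0.068,0.7,0.24],[0,0,0.065]],
    [[0.068,0.7,0.24],[0,0,0.065]],
    [[0.068,0.7,0.24],[0,0,0.065]],
  ],
)

```text
clock: 15.65
tcp_pos: [0.4818, 0.3221, 0.1288]
orientation: [0.48, 3.104, -0.006]
contact_force: [0.2, -0.2, -2.6]
grip_width: 0.0202
gripper_force: 79.7
```

```bash
python3 - <<'E'
from h import *
a=start();print(a[0])
b=rel(a,(.4805,.3255,.0305),-.305,0)
E
```

```text
[0.48179098 0.32207448 0.12875521]
[0.0094, 0.0131, 0.393] [-0.0013, 0.0003, -0.0006] tcp [0.48  0.326 0.03 ]
```

Request:
apply_moves(
  rows=[
    [[0.009,0.013,0.1],[0,0,0]],
    [[0.009,0.013,0.2],[0,0,0]],
    [[0.009,0.013,0.3],[0,0,0]],
    [[0.009,0.013,0.35],[0,0,0]],
    [[0.009,0.013,0.38],[0,0,0]],
    [[0.009,0.013,0.393],[0,0,0]],
    [[0.009,0.013,0.393],[0,0,0]],
    [[0.009,0.013,0.393],[0,0,0]],
  ],
)

```text
clock: 16.65
tcp_pos: [0.4811, 0.3277, 0.032]
orientation: [0.477, 3.103, -0.003]
contact_force: [1.7, -3.2, 5.3]
grip_width: 0.0207
gripper_force: 81.1
```

Request:
apply_moves(
  rows=[
    [[0,0,0],[0,0,0]],
    [[0,0,0],[0,0,0]],
    [[0,0,0],[0,0,0]],
    [[0,0,0],[0,0,0]],
    [[0,0,0],[0,0,0]],
    [[0,0,0],[0,0,0]],
    [[0,0,0],[0,0,0]],
    [[0,0,0],[0,0,0]],
  ],
  jaw=1,
)

```text
clock: 17.65
tcp_pos: [0.4795, 0.3285, 0.0304]
orientation: [-0.476, -3.105, 0.004]
contact_force: [-0.4, 0.7, -0.4]
grip_width: 0.0854
gripper_force: 0.0
```

Request:
apply_moves(
  rows=[
    [[0,0,-0.1],[0,0,0]],
    [[0,0,-0.25],[0,0,0]],
    [[0,0,-0.4],[0,0,0]],
    [[0,0,-0.6],[0,0,0]],
    [[0,0,-0.6],[0,0,0]],
    [[0,0,-0.6],[0,0,0]],
    [[0,0,-0.6],[0,0,0]],
    [[0,0,-0.6],[0,0,0]],
  ],
)

```text
clock: 18.65
tcp_pos: [0.4791, 0.3284, 0.1792]
orientation: [-0.475, -3.104, 0.007]
contact_force: [-0.3, -0.7, 0.4]
grip_width: 0.0856
gripper_force: 0.0
```

```bash
python3 - <<'E'
from h import *
from bench import grab_frame
s=grab_frame("scene");t=grab_frame("top")
cv2.imwrite("pics/g6.png",np.hstack([cv2.resize(s["frame"][180:360,210:450],(400,300)),cv2.resize(t["frame"][140:290,200:450],(400,300))])[:,:,::-1])
E
```

```text
(no output)
```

View pics/g6.png

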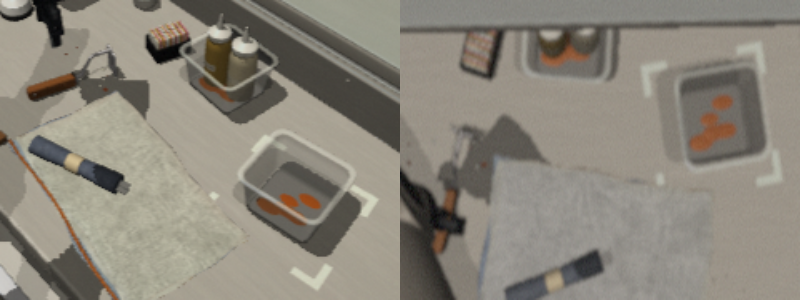

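The picture shows the puller lying flat in its old place (scene crop (70,80)), the pan inside the tape (top crop (722,118)) and the bottle pan where it was.

```bash
python3 -c "
from bench import job
print(job.hand_in())"
```

```text
the job is handed in; nothing more can be done
None
```

The job is handed in: the empty pan was dragged to within about 5 mm of the centre of the tape corners, the puller lies back in its original place, and in the last picture the pan with the bottles stands where it was; no verdict was returned.

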